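# Sharpening stones back in their own holders

## Robot

A 7-joint arm with a two-finger parallel gripper is mounted at the origin on a cart in front of the work surface, level with it; the furniture and walls round the work are solid. World frame = base frame: x ahead of the robot, y to its left, z up, the work surface at z = 0. Lengths are in mm, angles in rad, forces in N, time in s.
With the tool pointing down it reaches from about 400 to 875 mm from the base axis. Payload 4.4 kg.
Tool frame: the origin (TCP) lies midway between the tips of the shut fingers; the grasp point (between the pads) lies 19 mm behind it; z points along the fingers, y is the line along which they close (so a half turn about z gives the same grasp; the last joint's range is limited). The gripper opens to 85 mm and grips with 20 to 120 N. Pads are 22 mm wide; open, the fingers measure 114 mm over their backs; the gripper's body (76 mm by 85 mm) begins 54 mm behind the grasp point. The pads swing forward as they close: fully open they stand 13 mm farther back than shut.
Start: joints at [1.059, 0.628, 0.038, 1.517, -0.027, 0.996, -0.02], TCP at [280.295, -586.475, 231.313] pointing down, gripper open.
Joint ranges: [-3.06, 3.06], [-0.37, 2.12], [-1.25, 1.32], [0.18, 2.47], [-1.1, 4.24], [0.23, 1.98], [-2.94, 2.94]. Speed limits (rad/s): [2.57, 2.57, 3.14, 3.14, 3.14, 3.14, 3.14].

## Interface

Orientations are given as [roll, pitch, yaw] about the fixed x, y, z axes, in that order (R = Rz(yaw) Ry(pitch) Rx(roll)).
In Python, from cell import ctrl, get_image, get_calibration gives the robot as it stands.
- The arm moves only by the shell command python3 -m creep 'ROWS'. ROWS is JSON, a list of rows, each an object of numbers: "dx", "dy", "dz": the shift along the world's x, y, z normalised to -1 to 1, where 1 is 0.4 m; "rx", "ry", "rz": the turn, a rotation vector about the world's x, y, z normalised to -1 to 1, where 1 is 2 pi rad; "grip": the closure, from -1 (fully open) to 1 (shut). A call has exactly 5 rows; each row is the pose to reach, as a shift and turn from the pose commanded when the call began, turning the shorter way round; what a row does not reach only later rows make up. A row lasts 1/8 s, in which the tool goes at most 62.5 mm and 10.7 degrees, less where a joint would pass 70% of its speed; a pose out of reach is approached as far as the arm can. A call with a number of a shift or a turn outside -1 to 1 is refused whole. A call with a gripper value outside its range is refused whole. The fingers move at their own pace and stop on an object; the grip force is fixed at half the most. Time passes only in rows, so rows that repeat a pose let the fingers close, or fill a call up. It gives the time, the measured TCP pose, the force, the opening and the grip force at its end, in the units of the state.
- ctrl.read_state(): the state, without advancing time (a new reading comes with each control period).
- get_image(name): name is "side" or "top"; returns the picture (384x512x3 uint8, red, green, blue); there is no depth.
- get_calibration(name): a dict with "mtx" (3x3 intrinsics, pixels), "world_from_camera" (4x4, takes a point from camera to world coordinates). Camera axes: x right, y down, z forward; pixel columns grow to the right and rows downward; lengths in mm; the calibration is good to about 2 mm. A picture is of the moment at which its call begins. get_calibration takes no time and is no camera call.
- ctrl.finish_job(): hands the job in; it is judged then, once.
The state is a dict: "clock": time; "qpos": joint angles; "qd": joint speeds; "tau": joint torques, N m; "eef_pos": TCP position; "tool_rot": TCP orientation; "force": force on the tool from outside, world axes, zero at the start; "torque": the same for the moment, N m; "width": finger opening in mm; "gripper_force": force on a finger pad.
Only numpy, scipy, OpenCV 4.12 (cv2) and the standard library are available. Lean on these libraries where they do the work, as an engineer would, in place of code of your own. Each camera call takes 0.05 s, during which the arm holds its last target. There are 200 camera calls.

## Task

The three sharpening stones were put back in each other's holders: the longest rides up on the cleats of the shortest one's holder and the other two lie loose between cleats that are too far apart for them. Put each stone into the holder whose cleats are set for its length, lying flat on the board between the two cleats, centred and straight; the bare rubber pad is free if you need to set one aside. The stones are brittle, so set them down rather than drop them, and leave the gouges and the tin where they are.

Things in the scene. Friction and masses are not known exactly. Their poses are not given: they have to be found in the camera images.
- stone_long: The longest sharpening stone, a two-layer block, dark grey over tan, 180 x 58 x 26 mm (length x width x height), about 0.54 kg (varies). Origin at the centre of its underside; x along its length, y across its width, z up. At the start it lies on top of the two cleats of the short stone's holder, underside about 24 mm above the bench. Pick it from above across its width.
- stone_medium: The middle-sized sharpening stone, a plain beige-grey block, 135 x 50 x 24 mm (length x width x height), about 0.32 kg (varies). Origin at the centre of its underside; x along its length, y across its width, z up. At the start it lies loosely on the bed of the long stone's holder. Pick it from above across its width.
- stone_short: The shortest sharpening stone, a plain grey block, 90 x 42 x 22 mm (length x width x height), about 0.17 kg (varies). Origin at the centre of its underside; x along its length, y across its width, z up. At the start it lies loosely on the bed of the middle stone's holder. Pick it from above across its width.
- holder_long: Wooden holder for the 180 mm stone, fixed on the bench: a board 230 x 80 mm (like the other two), flat bed 14 mm above the bench, with two dark cross cleats, farthest apart of the three: 194 mm clear between them (7 mm spare at each end of its stone); cleats 16 mm thick, 10 mm higher than the bed, brass screws. Long sides open. Origin at the centre of its underside; x along its length, z up.
- holder_medium: Wooden holder for the 135 mm stone, fixed on the bench: a board 230 x 80 mm (like the other two), flat bed 14 mm above the bench, with two dark cross cleats, at middle spacing of the three: 149 mm clear between them (7 mm spare at each end of its stone); cleats 16 mm thick, 10 mm higher than the bed, brass screws. Long sides open. Origin at the centre of its underside; x along its length, z up.
- holder_short: Wooden holder for the 90 mm stone, fixed on the bench: a board 230 x 80 mm (like the other two), flat bed 14 mm above the bench, with two dark cross cleats, closest together of the three: 104 mm clear between them (7 mm spare at each end of its stone); cleats 16 mm thick, 10 mm higher than the bed, brass screws. Long sides open. Origin at the centre of its underside; x along its length, z up.
- pad: Bare, nearly black rubber pad, 200 x 100 x 3 mm, fixed flat on the bench in the row of holders: empty at the start, a free place to set a stone down. Origin at the centre of its underside; x along its length. Close behind the row stands a tall fixed cabinet (front at x = 0.64 to 0.66 m, from y = -0.27 to 0.2 m, 0.6 m high): carry straight along the row, do not swing out.
- gouge_dark: Carving gouge with a dark red handle, 225 x 27 x 26 mm, lying loose to the right of the holders. A bystander. Origin at the middle of its underside; y along its length.
- gouge_pale: Carving gouge with a pale wooden handle, 245 x 25 x 24 mm, lying loose to the right of the holders beside the other gouge. A bystander. Origin at the middle of its underside; y along its length.
- wax_tin: Round tin with a green lid, 72 mm across and 28 mm high, standing loose at the back right. A bystander. Origin at the centre of its underside.

How it is judged (in metres and radians):
At the end, for the whole second after the job is handed in: Each stone lies in the holder whose cleats are set for its length: its underside within 3 mm of the bed (flat, not on a cleat), its centre within 13 mm of the holder's centre seen from above, its length within 0.12 rad of the holder's, released and at rest (horizontal distance between stone_long and holder_long below 0.013 m and z of stone_long in the frame of holder_long between 0.011 and 0.017 m and angle between the x axis of stone_long and the x axis of holder_long, either way round below 0.12 rad and linear speed of each of stone_long, stone_medium, stone_short below 0.02 m/s and angular speed of each of stone_long, stone_medium, stone_short below 0.1 rad/s and horizontal distance between stone_medium and holder_medium below 0.013 m and z of stone_medium in the frame of holder_medium between 0.011 and 0.017 m and angle between the x axis of stone_medium and the x axis of holder_medium, either way round below 0.12 rad and horizontal distance between stone_short and holder_short below 0.013 m and z of stone_short in the frame of holder_short between 0.011 and 0.017 m and angle between the x axis of stone_short and the x axis of holder_short, either way round below 0.12 rad); the robot touches nothing.
It fails at once if the long stone is let fall: in free flight with its underside more than 70 mm above the bench (height (world z) of stone_long above 0.07 m and contact force between stone_long and anything else below 0.02 N).
It fails at once if the medium stone is let fall: in free flight with its underside more than 70 mm above the bench (height (world z) of stone_medium above 0.07 m and contact force between stone_medium and anything else below 0.02 N).
It fails at once if the short stone is let fall: in free flight with its underside more than 70 mm above the bench (height (world z) of stone_short above 0.07 m and contact force between stone_short and anything else below 0.02 N).
It fails at once if a gouge or the wax tin is moved by more than 30 mm (distance of any of gouge_dark, gouge_pale, wax_tin from where it was at the start of the episode above 0.03 m).
It also fails if it takes over 99 s, if anything falls off the work surface, if the arm or the gripper's body presses on something with over 40 N, if the wrist force passes 120 N, or if a joint passes its speed limit or range.

## Working session

There is one attempt and no reset: what is moved stays moved. The work goes in short steps, Python scripts to look and compute and a shell command to move; the robot and the scene stay as the last step left them, time stands still between calls to the robot, and variables do not carry over. Pictures are saved under pics/ and viewed, at most 14 in all, crops included, and the job is handed in when it is done.

```bash
ls; mkdir -p pics; python3 - <<'E'
from cell import ctrl,get_image,get_calibration
import cv2
for n in("top","side"):
    cv2.imwrite(f"pics/{n}0.png",get_image(n)[:,:,::-1]); c=get_calibration(n); print(n,c["mtx"],c["world_from_camera"])
s=ctrl.read_state();print(s["clock"],s["eef_pos"],s["tool_rot"],s["width"])
E
```

```text
pics
top [[352.02137528   0.         255.33762937]
 [  0.         352.02137528 193.15186767]
 [  0.           0.           1.        ]] [[ 2.82966003e-03 -9.88753077e-01  1.49530416e-01  3.95832613e+02]
 [-9.99765763e-01  4.11331470e-04  2.16390924e-02 -1.35009019e+02]
 [-2.14572257e-02 -1.49556621e-01 -9.88520311e-01  1.09799358e+03]
 [ 0.00000000e+00  0.00000000e+00  0.00000000e+00  1.00000000e+00]]
side [[477.62099365   0.         257.01326304]
 [  0.         477.62099365 198.40419767]
 [  0.           0.           1.        ]] [[-9.13945153e-01 -1.68805102e-01  3.69065163e-01  6.45520168e-01]
 [-4.05797887e-01  3.67369882e-01 -8.36879588e-01  1.13369595e+03]
 [ 5.68611871e-03 -9.14627907e-01 -4.04256677e-01  6.65948916e+02]
 [ 0.00000000e+00  0.00000000e+00  0.00000000e+00  1.00000000e+00]]
0.1 [ 280.04897905 -585.95884186  230.45121716] [-3.13986989e+00  1.76093651e-05  4.45749854e-01] 85.28839446623314
```

View pics/top0.png

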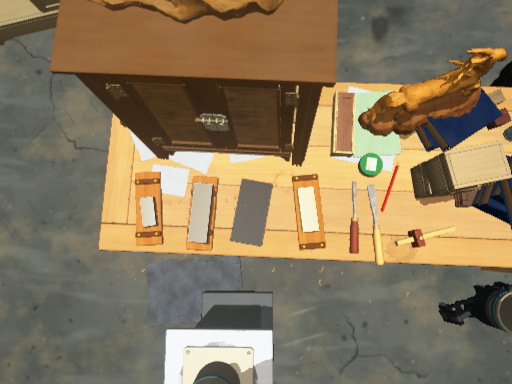

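View pics/side0.png

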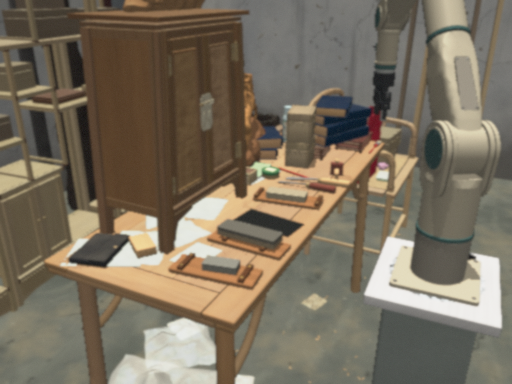

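The top view shows the medium holder (short stone in it) near (149,208), the short holder (long stone on its cleats) near (202,213), the pad near (252,212) and the long holder (medium stone in it) near (309,211). The gouges are near (355–377,220) and the tin is near (371,164). Next I'll segment them.

```bash
cat > h.py <<'E'
import numpy as np,cv2
from cell import ctrl,get_image,get_calibration
def ray(n,p,z):
    c=get_calibration(n);T=c["world_from_camera"];d=T[:3,:3]@np.linalg.solve(c["mtx"],[p[0],p[1],1.]);o=T[:3,3]
    return (o+d*(z-o[2])/d[2])[:2]
def pix(n,P):
    c=get_calibration(n);T=c["world_from_camera"];q=c["mtx"]@(T[:3,:3].T@(np.array(P,float)-T[:3,3]));return q[:2]/q[2]
def rect(n,mask,z,lo=60):
    "largest blobs -> min-area rectangle on plane z: centre, size, angle(deg) of long axis from x"
    out=[]
    for c in cv2.findContours(mask,cv2.RETR_EXTERNAL,cv2.CHAIN_APPROX_NONE)[0]:
        if cv2.contourArea(c)<lo: continue
        w=np.array([ray(n,p,z) for p in c[:,0]],np.float32)
        b=cv2.boxPoints(cv2.minAreaRect(w)); e1,e2=b[1]-b[0],b[2]-b[1]
        l,s=(e1,e2) if np.hypot(*e1)>np.hypot(*e2) else (e2,e1)
        a=(np.degrees(np.arctan2(l[1],l[0]))+90)%180-90
        out.append((c[:,0].mean(0).round(),b.mean(0).round(1),round(float(np.hypot(*l)),1),round(float(np.hypot(*s)),1),round(float(a),2)))
    return sorted(out,key=lambda o:o[0][0])
E
python3 - <<'E'
from h import *
im=cv2.imread("pics/top0.png")
cv2.imwrite("pics/crop0.png",cv2.resize(im[160:260,125:335],None,fx=3.8,fy=3.8,interpolation=cv2.INTER_CUBIC))
hsv=cv2.cvtColor(im,cv2.COLOR_BGR2HSV)
for p in [(149,212),(149,178),(200,210),(252,212),(309,211),(309,180),(300,211),(120,210),(275,210),(192,240),(149,235),(140,210)]: print(p,hsv[p[1],p[0]])
E
```

```text
(149, 212) [ 24  33 226]
(149, 178) [ 14 180 211]
(200, 210) [ 21  41 206]
(252, 212) [ 19  37 116]
(309, 211) [ 26  35 248]
(309, 180) [ 14 186 195]
(300, 211) [ 23  71 209]
(120, 210) [ 20 126 243]
(275, 210) [ 19 122 242]
(192, 240) [ 22  41 206]
(149, 235) [ 12 179 140]
(140, 210) [ 16 144 238]
```

View pics/crop0.png

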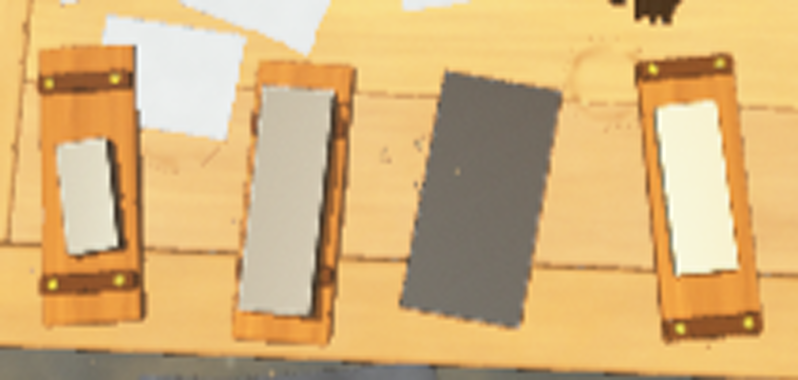

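The crop shows the boards, their cleats with brass screws, and the stone tops clearly. I'll mask the boards by hue at z=14 and the stones by low saturation at the height of their top faces.

```bash
python3 - <<'E'
from h import *
im=get_image("top")[:,:,::-1].copy(); hsv=cv2.cvtColor(im,cv2.COLOR_BGR2HSV); H,S,V=cv2.split(hsv)
roi=np.zeros_like(H); roi[165:256,128:332]=255
b=(((H<=17)&(S>125)).astype(np.uint8)*255)&roi
b=cv2.morphologyEx(b,cv2.MORPH_OPEN,np.ones((3,3)))
# the stones cut into the boards: only area beside
print("boards");[print(o) for o in rect("top",b,14,150)]
s=((S<75)&(V>150)).astype(np.uint8)*255&roi
for z in (36,50,38): print("stones z",z);[print(o) for o in rect("top",s,z)]
s=((S<75)&(V<150)&(V>70)).astype(np.uint8)*255&roi
print("pad");[print(o) for o in rect("top",s,3,300)]
# screws at z=24: bright yellowish on the dark cleat
y=((H>21)&(H<32)&(S>110)).astype(np.uint8)*255&roi
n,l,st,c=cv2.connectedComponentsWithStats(y)
for i in range(1,n):
    if st[i,4]>=2: print("screw",c[i].round(1),st[i,4],ray("top",c[i],24).round(1))
E
```

```text
boards
(array([147., 209.]), array([513.5, 221.9], dtype=float32), 231.2, 90.2, 3.14)
(array([207., 214.]), array([499. ,  53.2], dtype=float32), 231.6, 83.5, -3.67)
(array([308., 213.]), array([ 503.4, -273.9], dtype=float32), 232.2, 84.8, 4.86)
stones z 36
(array([147., 211.]), array([500.6, 217.3], dtype=float32), 88.1, 40.5, 8.96)
(array([171., 178.]), array([598.5, 156.6], dtype=float32), 116.5, 89.4, 81.65)
(array([197., 167.]), array([630.6,  71. ], dtype=float32), 77.8, 28.4, 89.87)
(array([200., 212.]), array([498.5,  57. ], dtype=float32), 180.5, 56.9, -5.06)
(array([308., 209.]), array([ 508. , -270.2], dtype=float32), 133.4, 49.3, 6.42)
stones z 50
(array([147., 211.]), array([499.2, 212.7], dtype=float32), 87.0, 40.0, 8.96)
(array([171., 178.]), array([595.8, 152.8], dtype=float32), 115.0, 88.2, 81.65)
(array([197., 167.]), array([627.5,  68.3], dtype=float32), 76.8, 28.1, 89.87)
(array([200., 212.]), array([497.1,  54.5], dtype=float32), 178.1, 56.1, -5.06)
(array([308., 209.]), array([ 506.5, -268.4], dtype=float32), 131.7, 48.7, 6.42)
stones z 38
(array([147., 211.]),
[... 466 characters left out ...]
w [284.2 166. ] 57 [ 643.8 -201.1]
screw [311.2 165.6] 44 [ 645.  -285.3]
screw [233. 167.] 28 [641.  -41.5]
screw [246.  167.2] 11 [640.3 -82.1]
screw [267.5 168. ] 2 [ 637.6 -149.2]
screw [330. 169.] 3 [ 634.  -343.1]
screw [268.5 172. ] 2 [ 624.9 -152.3]
screw [288. 172.] 3 [ 624.7 -212.9]
screw [281.8 178.5] 4 [ 604.2 -193.3]
screw [296.5 177.5] 4 [ 607.3 -239. ]
screw [314.  176.2] 4 [ 611.2 -293.1]
screw [132.5 179. ] 2 [603.2 273.1]
screw [286.7 179.1] 15 [ 602.2 -208.5]
screw [137.5 181.5] 4 [595.3 256.9]
screw [154.7 180.3] 3 [598.9 203.1]
screw [155.8 233.2] 6 [434.9 192. ]
screw [138.5 234.5] 4 [430.7 245.1]
screw [303.5 246. ] 6 [ 397.4 -256.9]
screw [321.5 244.5] 4 [ 402. -311.]
```

```bash
python3 -m creep '[{"dx":0.25,"dy":0.7,"rz":-0.0425,"grip":-1},{"dx":0.25,"dy":0.7,"rz":-0.0425,"grip":-1},{"dx":0.25,"dy":0.7,"rz":-0.0425,"grip":-1},{"dx":0.25,"dy":0.7,"rz":-0.0425,"grip":-1},{"dx":0.25,"dy":0.7,"rz":-0.0425,"grip":-1}]'
python3 -m creep '[{"dx":0.25,"dy":0.7,"rz":-0.0425,"grip":-1},{"dx":0.25,"dy":0.7,"rz":-0.0425,"grip":-1},{"dx":0.25,"dy":0.7,"rz":-0.0425,"grip":-1},{"dx":0.25,"dy":0.7,"rz":-0.0425,"grip":-1},{"dx":0.25,"dy":0.7,"rz":-0.0425,"grip":-1}]'
```

```text
$[0]: bad value
$[0]: bad value
```

```bash
python3 -m creep '[{"dx":0.25,"dy":0.7,"dz":0,"rx":0,"ry":0,"rz":-0.0425,"grip":-1},{"dx":0.25,"dy":0.7,"dz":0,"rx":0,"ry":0,"rz":-0.0425,"grip":-1},{"dx":0.25,"dy":0.7,"dz":0,"rx":0,"ry":0,"rz":-0.0425,"grip":-1},{"dx":0.25,"dy":0.7,"dz":0,"rx":0,"ry":0,"rz":-0.0425,"grip":-1},{"dx":0.25,"dy":0.7,"dz":0,"rx":0,"ry":0,"rz":-0.0425,"grip":-1}]'
```

```text
clock: 0.78
eef_pos: [381.0, -303.6, 231.3]
tool_rot: [-3.141, -0.0, 0.181]
force: [0.3, -0.5, 0.1]
width: 85.5
gripper_force: 0.0
```

```bash
python3 -m creep '[{"dx":0.25,"dy":0.7,"dz":0,"rx":0,"ry":0,"rz":-0.0425,"grip":-1},{"dx":0.25,"dy":0.7,"dz":0,"rx":0,"ry":0,"rz":-0.0425,"grip":-1},{"dx":0.25,"dy":0.7,"dz":0,"rx":0,"ry":0,"rz":-0.0425,"grip":-1},{"dx":0.25,"dy":0.7,"dz":0,"rx":0,"ry":0,"rz":-0.0425,"grip":-1},{"dx":0.25,"dy":0.7,"dz":0,"rx":0,"ry":0,"rz":-0.0425,"grip":-1}]'
python3 -m creep '[{"dx":0.0425,"dy":0.2025,"dz":-0.25,"rx":0,"ry":0,"rz":0,"grip":-1},{"dx":0.0425,"dy":0.2025,"dz":-0.25,"rx":0,"ry":0,"rz":0,"grip":-1},{"dx":0.0425,"dy":0.2025,"dz":-0.25,"rx":0,"ry":0,"rz":0,"grip":-1},{"dx":0.0425,"dy":0.2025,"dz":-0.25,"rx":0,"ry":0,"rz":0,"grip":-1},{"dx":0.0425,"dy":0.2025,"dz":-0.25,"rx":0,"ry":0,"rz":0,"grip":-1}]'
python3 - <<'E'
from h import *
s=ctrl.read_state();print(s["eef_pos"],s["tool_rot"],s["qpos"])
E
```

```text
clock: 1.4
eef_pos: [480.8, -23.7, 231.3]
tool_rot: [-3.141, -0.0, -0.086]
force: [0.1, -0.4, 0.1]
width: 84.9
gripper_force: 0.0
clock: 2.02
eef_pos: [498.1, 52.9, 132.6]
tool_rot: [3.141, -0.002, -0.091]
force: [-0.4, 0.5, -0.2]
width: 85.3
gripper_force: 0.0
[498.0977961   52.94074741 132.56310597] [ 3.14131234e+00 -2.36584473e-03 -9.07406752e-02] [-0.23185084  0.56840114  0.10111512  2.02808948 -0.10296603  0.54754325
 -1.72021142]
```

```bash
python3 -m creep '[{"dx":0,"dy":0,"dz":-0.1,"rx":0,"ry":0,"rz":0,"grip":-1},{"dx":0,"dy":0,"dz":-0.18,"rx":0,"ry":0,"rz":0,"grip":-1},{"dx":0,"dy":0,"dz":-0.24,"rx":0,"ry":0,"rz":0,"grip":-1},{"dx":0,"dy":0,"dz":-0.265,"rx":0,"ry":0,"rz":0,"grip":-1},{"dx":0,"dy":0,"dz":-0.265,"rx":0,"ry":0,"rz":0,"grip":-1}]'
python3 -m creep '[{"dx":0,"dy":0,"dz":0,"rx":0,"ry":0,"rz":0,"grip":1},{"dx":0,"dy":0,"dz":0,"rx":0,"ry":0,"rz":0,"grip":1},{"dx":0,"dy":0,"dz":0,"rx":0,"ry":0,"rz":0,"grip":1},{"dx":0,"dy":0,"dz":0,"rx":0,"ry":0,"rz":0,"grip":1},{"dx":0,"dy":0,"dz":0,"rx":0,"ry":0,"rz":0,"grip":1}]'
python3 -m creep '[{"dx":0,"dy":0,"dz":0,"rx":0,"ry":0,"rz":0,"grip":1},{"dx":0,"dy":0,"dz":0,"rx":0,"ry":0,"rz":0,"grip":1},{"dx":0,"dy":0,"dz":0,"rx":0,"ry":0,"rz":0,"grip":1},{"dx":0,"dy":0,"dz":0,"rx":0,"ry":0,"rz":0,"grip":1},{"dx":0,"dy":0,"dz":0,"rx":0,"ry":0,"rz":0,"grip":1}]'
```

```text
clock: 2.65
eef_pos: [497.7, 53.8, 25.8]
tool_rot: [3.141, -0.001, -0.09]
force: [0.5, 0.0, 1.1]
width: 85.5
gripper_force: 0.0
clock: 3.28
eef_pos: [498.3, 55.1, 26.8]
tool_rot: [-3.141, -0.003, -0.088]
force: [-0.3, 0.3, 7.1]
width: 57.1
gripper_force: 63.7
clock: 3.9
eef_pos: [498.4, 55.1, 26.8]
tool_rot: [-3.141, -0.003, -0.088]
force: [-0.6, 0.7, 7.0]
width: 57.1
gripper_force: 63.7
```

```bash
python3 -m creep '[{"dx":0,"dy":0,"dz":0.03,"rx":0,"ry":0,"rz":0,"grip":1},{"dx":0,"dy":0,"dz":0.07,"rx":0,"ry":0,"rz":0,"grip":1},{"dx":0,"dy":0,"dz":0.1,"rx":0,"ry":0,"rz":0,"grip":1},{"dx":0,"dy":0,"dz":0.1,"rx":0,"ry":0,"rz":0,"grip":1},{"dx":0,"dy":0,"dz":0.1,"rx":0,"ry":0,"rz":0,"grip":1}]'
python3 -m creep '[{"dx":0,"dy":-0.05,"dz":0,"rx":0,"ry":0,"rz":0,"grip":1},{"dx":0.005,"dy":-0.14,"dz":0,"rx":0,"ry":0,"rz":0,"grip":1},{"dx":0.01,"dy":-0.24,"dz":0,"rx":0,"ry":0,"rz":0,"grip":1},{"dx":0.015,"dy":-0.33,"dz":0,"rx":0,"ry":0,"rz":0,"grip":1},{"dx":0.015,"dy":-0.38,"dz":0,"rx":0,"ry":0,"rz":0,"grip":1}]'
python3 - <<'E'
from h import *
for n in("top","side"): cv2.imwrite(f"pics/{n}1.png",get_image(n)[:,:,::-1])
a=cv2.imread("pics/side1.png")[150:300,130:350];cv2.imwrite("pics/s1.png",cv2.resize(a,None,fx=3,fy=3,interpolation=cv2.INTER_CUBIC))
E
```

```text
clock: 4.53
eef_pos: [497.1, 54.5, 65.3]
tool_rot: [3.142, 0.0, -0.088]
force: [-1.3, 0.3, -5.0]
width: 56.6
gripper_force: 67.3
clock: 5.15
eef_pos: [502.8, -100.2, 64.7]
tool_rot: [3.141, 0.001, -0.091]
force: [-0.2, -0.1, -4.8]
width: 56.6
gripper_force: 67.2
```

View pics/s1.png

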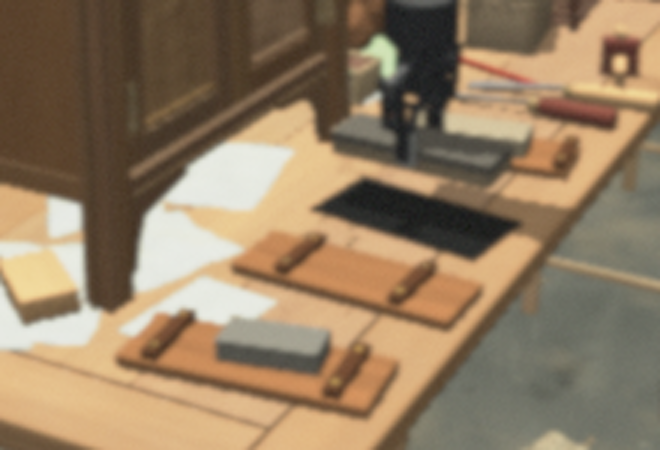

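The long stone hangs level at about s1 (425,145), over the pad, and the short holder is now bare. I'll set the stone down.

```bash
python3 -m creep '[{"dx":0,"dy":0,"dz":-0.05,"rx":0,"ry":0,"rz":0,"grip":1},{"dx":0,"dy":0,"dz":-0.1,"rx":0,"ry":0,"rz":0,"grip":1},{"dx":0,"dy":0,"dz":-0.13,"rx":0,"ry":0,"rz":0,"grip":1},{"dx":0,"dy":0,"dz":-0.15,"rx":0,"ry":0,"rz":0,"grip":1},{"dx":0,"dy":0,"dz":-0.15,"rx":0,"ry":0,"rz":0,"grip":1}]'
python3 -m creep '[{"dx":0,"dy":0,"dz":0,"rx":0,"ry":0,"rz":0,"grip":1},{"dx":0,"dy":0,"dz":-0.0025,"rx":0,"ry":0,"rz":0,"grip":1},{"dx":0,"dy":0,"dz":-0.0025,"rx":0,"ry":0,"rz":0,"grip":1},{"dx":0,"dy":0,"dz":-0.0025,"rx":0,"ry":0,"rz":0,"grip":1},{"dx":0,"dy":0,"dz":-0.0025,"rx":0,"ry":0,"rz":0,"grip":1}]'
```

```text
clock: 5.88
eef_pos: [503.5, -96.9, 5.8]
tool_rot: [-3.141, -0.001, -0.088]
force: [-1.6, 0.7, 0.0]
width: 56.7
gripper_force: 67.8
clock: 6.5
eef_pos: [503.5, -96.9, 5.8]
tool_rot: [-3.141, -0.001, -0.088]
force: [-3.4, 2.8, 13.2]
width: 56.7
gripper_force: 69.4
```

```bash
python3 -m creep '[{"dx":0,"dy":0,"dz":0.0025,"rx":0,"ry":0,"rz":0,"grip":-1},{"dx":0,"dy":0,"dz":0.0025,"rx":0,"ry":0,"rz":0,"grip":-1},{"dx":0,"dy":0,"dz":0.0025,"rx":0,"ry":0,"rz":0,"grip":-1},{"dx":0,"dy":0,"dz":0.0025,"rx":0,"ry":0,"rz":0,"grip":-1},{"dx":0,"dy":0,"dz":0.0025,"rx":0,"ry":0,"rz":0,"grip":-1}]'
python3 -m creep '[{"dx":0,"dy":0,"dz":0.05,"rx":0,"ry":0,"rz":0,"grip":-1},{"dx":0,"dy":0,"dz":0.15,"rx":0,"ry":0,"rz":0,"grip":-1},{"dx":0,"dy":0,"dz":0.25,"rx":0,"ry":0,"rz":0,"grip":-1},{"dx":0,"dy":0.12,"dz":0.25,"rx":0,"ry":0,"rz":0,"grip":-1},{"dx":0,"dy":0.25,"dz":0.25,"rx":0,"ry":0,"rz":0,"grip":-1}]'
python3 -m creep '[{"dx":-0.007,"dy":0.15,"dz":0,"rx":0,"ry":0,"rz":0.039,"grip":-1},{"dx":-0.007,"dy":0.3,"dz":0,"rx":0,"ry":0,"rz":0.039,"grip":-1},{"dx":-0.007,"dy":0.43,"dz":0,"rx":0,"ry":0,"rz":0.039,"grip":-1},{"dx":-0.007,"dy":0.537,"dz":0,"rx":0,"ry":0,"rz":0.039,"grip":-1},{"dx":-0.007,"dy":0.537,"dz":0,"rx":0,"ry":0,"rz":0.039,"grip":-1}]'
```

```text
clock: 7.12
eef_pos: [503.3, -97.5, 5.2]
tool_rot: [3.142, 0.0, -0.088]
force: [0.3, 0.5, 0.2]
width: 85.5
gripper_force: 0.0
clock: 7.75
eef_pos: [503.9, 2.8, 106.1]
tool_rot: [-3.142, -0.002, -0.091]
force: [1.0, 0.6, -0.2]
width: 85.4
gripper_force: 0.0
clock: 8.38
eef_pos: [499.7, 222.4, 105.2]
tool_rot: [-3.139, -0.001, 0.164]
force: [-0.7, -1.1, -0.2]
width: 85.5
gripper_force: 0.0
```

```bash
python3 -m creep '[{"dx":0,"dy":0,"dz":0,"rx":0,"ry":0,"rz":0,"grip":-1},{"dx":0,"dy":0,"dz":-0.08,"rx":0,"ry":0,"rz":0,"grip":-1},{"dx":0,"dy":0,"dz":-0.16,"rx":0,"ry":0,"rz":0,"grip":-1},{"dx":0,"dy":0,"dz":-0.2175,"rx":0,"ry":0,"rz":0,"grip":-1},{"dx":0,"dy":0,"dz":-0.2175,"rx":0,"ry":0,"rz":0,"grip":-1}]'
python3 - <<'E'
from h import *
s=ctrl.read_state();print(s["eef_pos"],s["tool_rot"],s["force"])
im=get_image("top")[:,:,::-1].copy();cv2.imwrite("pics/top2.png",im)
cv2.imwrite("pics/c2.png",cv2.resize(im[160:260,125:335],None,fx=3.8,fy=3.8,interpolation=cv2.INTER_CUBIC))
H,S,V=cv2.split(cv2.cvtColor(im,cv2.COLOR_BGR2HSV))
roi=np.zeros_like(H); roi[170:252,185:222]=255
y=((H>20)&(H<34)&(S>95)).astype(np.uint8)*255&roi
n,l,st,c=cv2.connectedComponentsWithStats(y)
for i in range(1,n):
    if 2<=st[i,4]<20: print("screw",c[i].round(1),st[i,4],ray("top",c[i],24).round(1))
b=(((H<=17)&(S>125)).astype(np.uint8)*255)&roi
print(rect("top",cv2.morphologyEx(b,cv2.MORPH_OPEN,np.ones((3,3))),14,300))
d=((V<170)&(S>120)).astype(np.uint8)*255&roi
print("cleats",rect("top",d,24,25))
E
```

```text
clock: 9.0
eef_pos: [499.5, 214.7, 17.0]
tool_rot: [3.14, 0.004, 0.154]
force: [-0.9, 0.1, -0.6]
width: 85.4
gripper_force: 0.0
[499.50199441 214.72436678  16.9638298 ] [3.13959439 0.00371569 0.15400584] [-0.91963403  0.14122086 -0.59851303]
screw [194.2 191.8] 6 [562.5  78.2]
screw [211.5 193. ] 6 [558.8  24.2]
screw [190.5 231. ] 6 [441.7  85.9]
screw [207.7 232. ] 7 [438.7  33.2]
[(array([200., 216.]), array([496.5,  57.1], dtype=float32), 237.3, 90.6, -4.78)]
cleats [(array([187., 245.]), array([404. ,  90.9], dtype=float32), 45.7, 21.3, 1.88), (array([202., 231.]), array([439.5,  56.8], dtype=float32), 79.5, 27.3, -88.8), (array([205., 194.]), array([558.2,  47. ], dtype=float32), 84.8, 26.9, 74.36)]
```

View pics/c2.png

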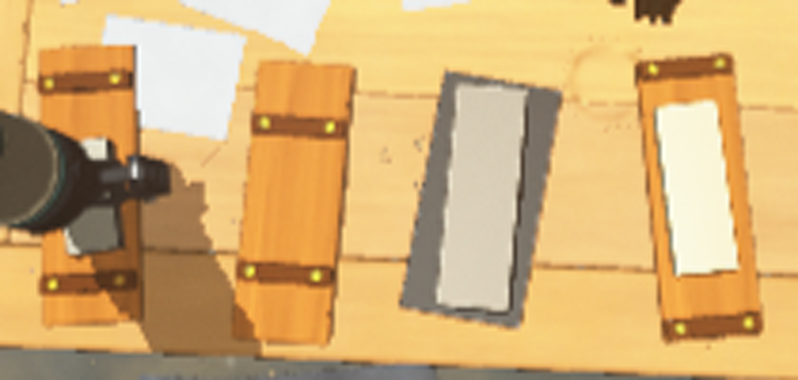

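The top view shows the long stone lying inside the pad. The fingers straddle the short stone, and the short holder's four screws give its centre as (500.4, 55.4) at -3.97°, with the cleats 120.7 mm apart as they should be. I'll grip.

```bash
python3 -m creep '[{"dx":0,"dy":0,"dz":0,"rx":0,"ry":0,"rz":0,"grip":1},{"dx":0,"dy":0,"dz":0,"rx":0,"ry":0,"rz":0,"grip":1},{"dx":0,"dy":0,"dz":0,"rx":0,"ry":0,"rz":0,"grip":1},{"dx":0,"dy":0,"dz":0,"rx":0,"ry":0,"rz":0,"grip":1},{"dx":0,"dy":0,"dz":0,"rx":0,"ry":0,"rz":0,"grip":1}]'
python3 -m creep '[{"dx":0,"dy":0,"dz":0,"rx":0,"ry":0,"rz":0,"grip":1},{"dx":0,"dy":0,"dz":0,"rx":0,"ry":0,"rz":0,"grip":1},{"dx":0,"dy":0,"dz":0.03,"rx":0,"ry":0,"rz":0,"grip":1},{"dx":0,"dy":0,"dz":0.07,"rx":0,"ry":0,"rz":0,"grip":1},{"dx":0,"dy":0,"dz":0.1,"rx":0,"ry":0,"rz":0,"grip":1}]'
```

```text
clock: 9.68
eef_pos: [501.2, 217.8, 19.6]
tool_rot: [-3.141, -0.002, 0.157]
force: [-0.6, -1.1, 6.1]
width: 40.6
gripper_force: 61.6
clock: 10.3
eef_pos: [500.9, 217.5, 59.8]
tool_rot: [-3.141, -0.001, 0.157]
force: [-0.1, -0.2, -1.2]
width: 40.6
gripper_force: 60.8
```

```bash
python3 -m creep '[{"dx":0,"dy":-0.06,"dz":0,"rx":0,"ry":0,"rz":-0.01,"grip":1},{"dx":0,"dy":-0.16,"dz":0,"rx":0,"ry":0,"rz":-0.02,"grip":1},{"dx":0,"dy":-0.27,"dz":0,"rx":0,"ry":0,"rz":-0.03,"grip":1},{"dx":0,"dy":-0.36,"dz":0,"rx":0,"ry":0,"rz":-0.036,"grip":1},{"dx":0,"dy":-0.405,"dz":0,"rx":0,"ry":0,"rz":-0.036,"grip":1}]'
python3 -m creep '[{"dx":0,"dy":0,"dz":0,"rx":0,"ry":0,"rz":0,"grip":1},{"dx":0,"dy":0,"dz":-0.04,"rx":0,"ry":0,"rz":0,"grip":1},{"dx":0,"dy":0,"dz":-0.075,"rx":0,"ry":0,"rz":0,"grip":1},{"dx":0,"dy":0,"dz":-0.0975,"rx":0,"ry":0,"rz":0,"grip":1},{"dx":0,"dy":0,"dz":-0.0975,"rx":0,"ry":0,"rz":0,"grip":1}]'
python3 -m creep '[{"dx":0,"dy":0,"dz":-0.0025,"rx":0,"ry":0,"rz":0,"grip":1},{"dx":0,"dy":0,"dz":-0.0025,"rx":0,"ry":0,"rz":0,"grip":1},{"dx":0,"dy":0,"dz":-0.0025,"rx":0,"ry":0,"rz":0,"grip":1},{"dx":0,"dy":0,"dz":-0.0025,"rx":0,"ry":0,"rz":0,"grip":1},{"dx":0,"dy":0,"dz":-0.0025,"rx":0,"ry":0,"rz":0,"grip":1}]'
```

```text
clock: 10.92
eef_pos: [499.6, 50.8, 58.3]
tool_rot: [3.139, 0.001, -0.076]
force: [0.6, 0.3, -1.6]
width: 40.6
gripper_force: 60.9
clock: 11.55
eef_pos: [499.9, 56.2, 19.1]
tool_rot: [-3.141, 0.001, -0.068]
force: [-1.7, 0.3, 4.9]
width: 40.8
gripper_force: 62.7
clock: 12.18
eef_pos: [499.9, 56.2, 19.1]
tool_rot: [-3.141, 0.001, -0.068]
force: [-3.9, -0.1, 16.2]
width: 40.6
gripper_force: 64.0
```

```bash
python3 -m creep '[{"dx":0,"dy":0,"dz":0.0025,"rx":0,"ry":0,"rz":0,"grip":-1},{"dx":0,"dy":0,"dz":0.0025,"rx":0,"ry":0,"rz":0,"grip":-1},{"dx":0,"dy":0,"dz":0.0025,"rx":0,"ry":0,"rz":0,"grip":-1},{"dx":0,"dy":0,"dz":0.0025,"rx":0,"ry":0,"rz":0,"grip":-1},{"dx":0,"dy":0,"dz":0.0025,"rx":0,"ry":0,"rz":0,"grip":-1}]'
python3 -m creep '[{"dx":0,"dy":0,"dz":0.05,"rx":0,"ry":0,"rz":0,"grip":-1},{"dx":0,"dy":0,"dz":0.15,"rx":0,"ry":0,"rz":0,"grip":-1},{"dx":0,"dy":0,"dz":0.25,"rx":0,"ry":0,"rz":0,"grip":-1},{"dx":0,"dy":-0.12,"dz":0.25,"rx":0,"ry":0,"rz":0,"grip":-1},{"dx":0,"dy":-0.25,"dz":0.25,"rx":0,"ry":0,"rz":0,"grip":-1}]'
python3 -m creep '[{"dx":0.018,"dy":-0.15,"dz":0,"rx":0,"ry":0,"rz":0.0288,"grip":-1},{"dx":0.018,"dy":-0.3,"dz":0,"rx":0,"ry":0,"rz":0.0288,"grip":-1},{"dx":0.018,"dy":-0.45,"dz":0,"rx":0,"ry":0,"rz":0.0288,"grip":-1},{"dx":0.018,"dy":-0.563,"dz":0,"rx":0,"ry":0,"rz":0.0288,"grip":-1},{"dx":0.018,"dy":-0.563,"dz":0,"rx":0,"ry":0,"rz":0.0288,"grip":-1}]'
python3 - <<'E'
from h import *
s=ctrl.read_state();print(s["eef_pos"],s["tool_rot"])
im=get_image("top")[:,:,::-1].copy();cv2.imwrite("pics/top3.png",im)
H,S,V=cv2.split(cv2.cvtColor(im,cv2.COLOR_BGR2HSV))
roi=np.zeros_like(H); roi[180:252,185:275]=255
m=((S<75)&(V>150)).astype(np.uint8)*255&roi
for z in(29,36): print(z,rect("top",m,z))
E
```

```text
clock: 12.8
eef_pos: [500.4, 55.3, 19.2]
tool_rot: [3.142, 0.0, -0.07]
force: [0.3, -0.2, 0.5]
width: 85.4
gripper_force: 0.0
clock: 13.42
eef_pos: [501.2, -44.8, 120.1]
tool_rot: [-3.141, -0.002, -0.067]
force: [0.5, -1.0, -0.3]
width: 85.1
gripper_force: 0.0
clock: 14.05
eef_pos: [506.3, -275.4, 119.2]
tool_rot: [3.139, 0.0, 0.104]
force: [0.0, 0.2, -0.2]
width: 85.7
gripper_force: 0.0
[ 506.33026837 -275.42629195  119.18538835] [3.13855426e+00 2.91549554e-04 1.03722041e-01]
29 [(array([201., 211.]), array([500.6,  54.1], dtype=float32), 89.3, 40.8, -4.07), (array([251., 211.]), array([503.1, -99.6], dtype=float32), 180.3, 56.5, -5.03)]
36 [(array([201., 211.]), array([499.9,  52.9], dtype=float32), 88.7, 40.5, -4.07), (array([251., 211.]), array([502.4, -99.9], dtype=float32), 179.1, 56.1, -5.03)]
```

```bash
python3 -m creep '[{"dx":0,"dy":0,"dz":0,"rx":0,"ry":0,"rz":0,"grip":-1},{"dx":0,"dy":0,"dz":-0.1,"rx":0,"ry":0,"rz":0,"grip":-1},{"dx":0,"dy":0,"dz":-0.2,"rx":0,"ry":0,"rz":0,"grip":-1},{"dx":0,"dy":0,"dz":-0.2525,"rx":0,"ry":0,"rz":0,"grip":-1},{"dx":0,"dy":0,"dz":-0.2525,"rx":0,"ry":0,"rz":0,"grip":-1}]'
python3 -m creep '[{"dx":0,"dy":0,"dz":0,"rx":0,"ry":0,"rz":0,"grip":1},{"dx":0,"dy":0,"dz":0,"rx":0,"ry":0,"rz":0,"grip":1},{"dx":0,"dy":0,"dz":0,"rx":0,"ry":0,"rz":0,"grip":1},{"dx":0,"dy":0,"dz":0,"rx":0,"ry":0,"rz":0,"grip":1},{"dx":0,"dy":0,"dz":0,"rx":0,"ry":0,"rz":0,"grip":1}]'
python3 -m creep '[{"dx":0,"dy":0,"dz":0,"rx":0,"ry":0,"rz":0,"grip":1},{"dx":0,"dy":0,"dz":0,"rx":0,"ry":0,"rz":0,"grip":1},{"dx":0,"dy":0,"dz":0.03,"rx":0,"ry":0,"rz":0,"grip":1},{"dx":0,"dy":0,"dz":0.08,"rx":0,"ry":0,"rz":0,"grip":1},{"dx":0,"dy":0,"dz":0.12,"rx":0,"ry":0,"rz":0,"grip":1}]'
```

```text
clock: 14.72
eef_pos: [506.9, -267.3, 16.9]
tool_rot: [-3.139, 0.003, 0.114]
force: [0.0, -0.2, 0.6]
width: 85.4
gripper_force: 0.0
clock: 15.35
eef_pos: [508.7, -269.7, 19.9]
tool_rot: [3.141, -0.002, 0.112]
force: [-0.7, 1.5, 6.5]
width: 48.7
gripper_force: 63.9
clock: 15.98
eef_pos: [507.7, -270.1, 67.6]
tool_rot: [3.141, -0.001, 0.111]
force: [0.1, -0.4, -2.8]
width: 48.5
gripper_force: 62.9
```

```bash
python3 -m creep '[{"dx":0,"dy":0.06,"dz":0,"rx":0,"ry":0,"rz":0,"grip":1},{"dx":0,"dy":0.17,"dz":0,"rx":0,"ry":0,"rz":0,"grip":1},{"dx":0,"dy":0.3,"dz":0,"rx":0,"ry":0,"rz":0,"grip":1},{"dx":0,"dy":0.43,"dz":0,"rx":0,"ry":0,"rz":0,"grip":1},{"dx":0,"dy":0.56,"dz":0,"rx":0,"ry":0,"rz":0,"grip":1}]'
python3 -m creep '[{"dx":0.005,"dy":0.13,"dz":0,"rx":0,"ry":0,"rz":-0.002,"grip":1},{"dx":0.01,"dy":0.26,"dz":0,"rx":0,"ry":0,"rz":-0.004,"grip":1},{"dx":0.015,"dy":0.39,"dz":0,"rx":0,"ry":0,"rz":-0.006,"grip":1},{"dx":0.018,"dy":0.52,"dz":0,"rx":0,"ry":0,"rz":-0.007,"grip":1},{"dx":0.018,"dy":0.62,"dz":0,"rx":0,"ry":0,"rz":-0.007,"grip":1}]'
python3 -m creep '[{"dx":0,"dy":0.055,"dz":0,"rx":0,"ry":0,"rz":0,"grip":1},{"dx":0,"dy":0.055,"dz":0,"rx":0,"ry":0,"rz":0,"grip":1},{"dx":0,"dy":0.055,"dz":-0.04,"rx":0,"ry":0,"rz":0,"grip":1},{"dx":0,"dy":0.055,"dz":-0.08,"rx":0,"ry":0,"rz":0,"grip":1},{"dx":0,"dy":0.055,"dz":-0.1,"rx":0,"ry":0,"rz":0,"grip":1}]'
python3 - <<'E'
from h import *
s=ctrl.read_state();print(s["eef_pos"],s["tool_rot"],s["force"])
im=get_image("side")[:,:,::-1].copy()
cv2.imwrite("pics/s4.png",cv2.resize(im[190:300,130:320],None,fx=4,fy=4,interpolation=cv2.INTER_CUBIC))
E
```

```text
clock: 16.6
eef_pos: [507.9, -44.3, 67.0]
tool_rot: [3.142, -0.001, 0.111]
force: [0.9, 0.6, -3.8]
width: 48.4
gripper_force: 62.9
clock: 17.23
eef_pos: [514.8, 205.3, 67.0]
tool_rot: [-3.14, -0.001, 0.07]
force: [0.6, 0.0, -3.7]
width: 48.9
gripper_force: 63.0
clock: 17.85
eef_pos: [514.0, 222.4, 24.5]
tool_rot: [3.14, 0.003, 0.066]
force: [-0.4, -0.8, -4.1]
width: 49.0
gripper_force: 63.0
[514.03663396 222.43053102  24.50947351] [3.14015882e+00 2.67994730e-03 6.57390938e-02] [-0.40562603 -0.83361789 -4.07017335]
```

View pics/s4.png

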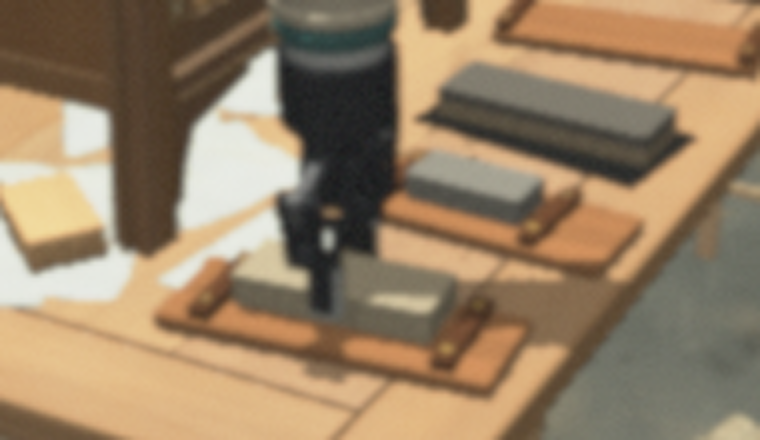

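The medium stone hangs level, just above the bed of its holder. Before lowering I'll check in the top view that its ends clear the cleats.

```bash
python3 - <<'E'
from h import *
im=get_image("top")[:,:,::-1].copy();cv2.imwrite("pics/top4.png",im)
H,S,V=cv2.split(cv2.cvtColor(im,cv2.COLOR_BGR2HSV))
roi=np.zeros_like(H); roi[172:252,134:160]=255
m=((S<80)&(V>120)).astype(np.uint8)*255&roi
for o in rect("top",m,45,15): print(o)
cv2.imwrite("pics/c4.png",cv2.resize(im[165:255,120:220],None,fx=6,fy=6,interpolation=cv2.INTER_CUBIC))
# expected ends if centred, in world, z=45
a=np.radians(3.97); u=np.array([np.cos(a),np.sin(a)]);c=np.array([515.,224.3])
for s in(-67.5,67.5): print(s,pix("top",[*(c+s*u),46]).round(1), "crop",((pix("top",[*(c+s*u),46])-[120,165])*6).round())
E
```

```text
(array([140., 223.]), array([466.1, 230.5], dtype=float32), 39.7, 15.1, 3.01)
(array([147., 190.]), array([560.5, 219.8], dtype=float32), 45.8, 37.3, -85.6)
-67.5 [144.7 228.6] crop [148. 382.]
67.5 [143.8 184.3] crop [143. 116.]
```

View pics/c4.png

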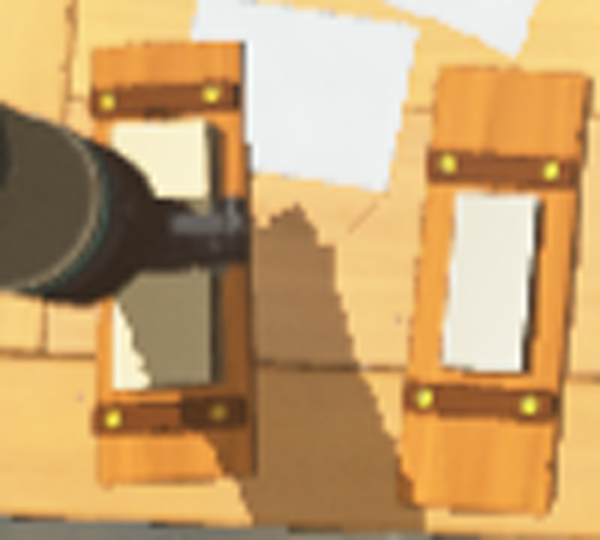

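The stone sits a few mm toward -x, and about 7 mm toward -y in the picture. The arm may still be swinging after that fast move, so I'll let it settle and measure again.

```bash
python3 -m creep '[{"dx":0,"dy":0,"dz":0,"rx":0,"ry":0,"rz":0,"grip":1},{"dx":0,"dy":0,"dz":0,"rx":0,"ry":0,"rz":0,"grip":1},{"dx":0,"dy":0,"dz":0,"rx":0,"ry":0,"rz":0,"grip":1},{"dx":0,"dy":0,"dz":0,"rx":0,"ry":0,"rz":0,"grip":1},{"dx":0,"dy":0,"dz":0,"rx":0,"ry":0,"rz":0,"grip":1}]'
python3 - <<'E'
from h import *
im=get_image("top")[:,:,::-1].copy();cv2.imwrite("pics/top5.png",im)
H,S,V=cv2.split(cv2.cvtColor(im,cv2.COLOR_BGR2HSV))
roi=np.zeros_like(H); roi[172:252,134:160]=255
m=((S<80)&(V>120)).astype(np.uint8)*255&roi
for o in rect("top",m,45,15): print(o)
ys,xs=np.nonzero(m); print(ray("top",(145,ys.min()-.5),45)[0],ray("top",(145,ys.max()+.5),45)[0])
for r in range(185,197,2): c=np.nonzero(m[r])[0]; print(r,c.min(),c.max(),ray("top",((c.min()+c.max())/2,r),45).round(1))
s=ctrl.read_state();print(s["eef_pos"])
E
```

```text
clock: 18.58
eef_pos: [515.0, 224.2, 26.5]
tool_rot: [-3.142, -0.0, 0.068]
force: [-0.7, 0.1, -4.5]
width: 48.6
gripper_force: 63.0
(array([140., 222.]), array([469. , 233.6], dtype=float32), 39.9, 15.1, 3.04)
(array([147., 190.]), array([562.9, 223.2], dtype=float32), 46.1, 41.2, -87.33)
585.1222149764246 447.9725860389445
185 143 153 [580.5 216.3]
187 138 153 [574.3 223.7]
189 138 153 [568.1 223.4]
191 141 153 [561.9 218.5]
193 134 153 [555.7 228.9]
195 144 153 [549.6 213.3]
[514.95024022 224.1700518   26.41311878]
```

Settled: the ends are at x = 448 and 585, centred on the cleats. The stone is about 4 mm toward -y, so I'll nudge it +3 mm, lower and release.

```bash
python3 -m creep '[{"dx":0,"dy":0.0075,"dz":0,"rx":0,"ry":0,"rz":0,"grip":1},{"dx":0,"dy":0.0075,"dz":-0.01,"rx":0,"ry":0,"rz":0,"grip":1},{"dx":0,"dy":0.0075,"dz":-0.0175,"rx":0,"ry":0,"rz":0,"grip":1},{"dx":0,"dy":0.0075,"dz":-0.02,"rx":0,"ry":0,"rz":0,"grip":1},{"dx":0,"dy":0.0075,"dz":-0.02,"rx":0,"ry":0,"rz":0,"grip":1}]'
python3 -m creep '[{"dx":0,"dy":0,"dz":0,"rx":0,"ry":0,"rz":0,"grip":1},{"dx":0,"dy":0,"dz":0,"rx":0,"ry":0,"rz":0,"grip":-1},{"dx":0,"dy":0,"dz":0,"rx":0,"ry":0,"rz":0,"grip":-1},{"dx":0,"dy":0,"dz":0,"rx":0,"ry":0,"rz":0,"grip":-1},{"dx":0,"dy":0,"dz":0,"rx":0,"ry":0,"rz":0,"grip":-1}]'
python3 -m creep '[{"dx":0,"dy":0,"dz":0.05,"rx":0,"ry":0,"rz":0,"grip":-1},{"dx":0,"dy":0,"dz":0.15,"rx":0,"ry":0,"rz":0,"grip":-1},{"dx":0,"dy":0,"dz":0.25,"rx":0,"ry":0,"rz":0,"grip":-1},{"dx":0,"dy":-0.12,"dz":0.25,"rx":0,"ry":0,"rz":0,"grip":-1},{"dx":0,"dy":-0.25,"dz":0.25,"rx":0,"ry":0,"rz":0,"grip":-1}]'
```

```text
clock: 19.25
eef_pos: [514.8, 227.3, 19.9]
tool_rot: [-3.141, -0.0, 0.068]
force: [-3.0, -0.1, 13.7]
width: 48.9
gripper_force: 65.0
clock: 19.88
eef_pos: [514.9, 227.1, 18.2]
tool_rot: [3.141, 0.0, 0.068]
force: [0.3, -0.3, -0.4]
width: 85.6
gripper_force: 0.0
clock: 20.5
eef_pos: [515.3, 127.0, 119.0]
tool_rot: [-3.141, -0.002, 0.07]
force: [0.3, -0.9, 0.5]
width: 85.4
gripper_force: 0.0
```

```bash
python3 -m creep '[{"dx":-0.029,"dy":-0.15,"dz":0,"rx":0,"ry":0,"rz":-0.025,"grip":-1},{"dx":-0.029,"dy":-0.3,"dz":0,"rx":0,"ry":0,"rz":-0.025,"grip":-1},{"dx":-0.029,"dy":-0.43,"dz":0,"rx":0,"ry":0,"rz":-0.025,"grip":-1},{"dx":-0.029,"dy":-0.53,"dz":0,"rx":0,"ry":0,"rz":-0.025,"grip":-1},{"dx":-0.029,"dy":-0.563,"dz":0,"rx":0,"ry":0,"rz":-0.025,"grip":-1}]'
python3 -m creep '[{"dx":0,"dy":0,"dz":0,"rx":0,"ry":0,"rz":0,"grip":-1},{"dx":0,"dy":0,"dz":0,"rx":0,"ry":0,"rz":0,"grip":-1},{"dx":0,"dy":0,"dz":0,"rx":0,"ry":0,"rz":0,"grip":-1},{"dx":0,"dy":0,"dz":-0.1,"rx":0,"ry":0,"rz":0,"grip":-1},{"dx":0,"dy":0,"dz":-0.14,"rx":0,"ry":0,"rz":0,"grip":-1}]'
python3 -m creep '[{"dx":0,"dy":0,"dz":-0.08,"rx":0,"ry":0,"rz":0,"grip":-1},{"dx":0,"dy":0,"dz":-0.13,"rx":0,"ry":0,"rz":0,"grip":-1},{"dx":0,"dy":0,"dz":-0.1425,"rx":0,"ry":0,"rz":0,"grip":-1},{"dx":0,"dy":0,"dz":-0.1425,"rx":0,"ry":0,"rz":0,"grip":-1},{"dx":0,"dy":0,"dz":-0.1425,"rx":0,"ry":0,"rz":0,"grip":-1}]'
python3 - <<'E'
from h import *
im=get_image("top")[:,:,::-1].copy();cv2.imwrite("pics/top6.png",im)
H,S,V=cv2.split(cv2.cvtColor(im,cv2.COLOR_BGR2HSV))
roi=np.zeros_like(H); roi[180:252,134:222]=255; roi[:,160:185]=0
m=((S<75)&(V>150)).astype(np.uint8)*255&roi
for z in(36,38): print(z,rect("top",m,z))
E
```

```text
clock: 21.12
eef_pos: [503.0, -101.3, 118.4]
tool_rot: [3.14, -0.0, -0.094]
force: [0.4, 0.5, 0.5]
width: 85.4
gripper_force: 0.0
clock: 21.75
eef_pos: [502.3, -96.7, 60.9]
tool_rot: [-3.141, 0.003, -0.088]
force: [0.4, -0.8, 0.4]
width: 85.3
gripper_force: 0.0
clock: 22.38
eef_pos: [504.0, -98.1, 6.2]
tool_rot: [3.141, -0.002, -0.089]
force: [0.9, -0.1, 0.1]
width: 85.4
gripper_force: 0.0
36 [(array([140., 205.]), array([512.1, 236.2], dtype=float32), 146.2, 44.7, -7.27), (array([145., 222.]), array([471.9, 222.9], dtype=float32), 190.4, 37.2, -14.78), (array([154., 230.]), array([451.4, 199.1], dtype=float32), 141.9, 39.3, 2.52), (array([202., 224.]), array([460.2,  47.6], dtype=float32), 156.9, 110.9, 0.18), (array([219., 237.]), array([426.5,  -0. ], dtype=float32), 89.5, 17.9, 1.0)]
38 [(array([140., 205.]), array([511.9, 235.5], dtype=float32), 145.9, 44.7, -7.27), (array([145., 222.]), array([471.8, 222.3], dtype=float32), 190.0, 37.1, -14.78), (array([154., 230.]), array([451.2, 198.5], dtype=float32), 141.6, 39.2, 2.52), (array([202., 224.]), array([460.1,  47.3], dtype=float32), 156.6, 110.7, 0.18), (array([219., 237.]), array([ 4.265e+02, -3.000e-01], dtype=float32), 89.3, 17.9, 1.0)]
```

```bash
python3 -m creep '[{"dx":0,"dy":0,"dz":0,"rx":0,"ry":0,"rz":0,"grip":1},{"dx":0,"dy":0,"dz":0,"rx":0,"ry":0,"rz":0,"grip":1},{"dx":0,"dy":0,"dz":0,"rx":0,"ry":0,"rz":0,"grip":1},{"dx":0,"dy":0,"dz":0,"rx":0,"ry":0,"rz":0,"grip":1},{"dx":0,"dy":0,"dz":0,"rx":0,"ry":0,"rz":0,"grip":1}]'
python3 -m creep '[{"dx":0,"dy":0,"dz":0,"rx":0,"ry":0,"rz":0,"grip":1},{"dx":0,"dy":0,"dz":0,"rx":0,"ry":0,"rz":0,"grip":1},{"dx":0,"dy":0,"dz":0.03,"rx":0,"ry":0,"rz":0,"grip":1},{"dx":0,"dy":0,"dz":0.08,"rx":0,"ry":0,"rz":0,"grip":1},{"dx":0,"dy":0,"dz":0.125,"rx":0,"ry":0,"rz":0,"grip":1}]'
python3 -m creep '[{"dx":0,"dy":-0.04,"dz":0,"rx":0,"ry":0,"rz":0.004,"grip":1},{"dx":0,"dy":-0.12,"dz":0,"rx":0,"ry":0,"rz":0.01,"grip":1},{"dx":0.001,"dy":-0.22,"dz":0,"rx":0,"ry":0,"rz":0.016,"grip":1},{"dx":0.002,"dy":-0.31,"dz":0,"rx":0,"ry":0,"rz":0.022,"grip":1},{"dx":0.003,"dy":-0.38,"dz":0,"rx":0,"ry":0,"rz":0.0276,"grip":1}]'
python3 -m creep '[{"dx":0,"dy":-0.04,"dz":0,"rx":0,"ry":0,"rz":0,"grip":1},{"dx":0,"dy":-0.06,"dz":0,"rx":0,"ry":0,"rz":0,"grip":1},{"dx":0,"dy":-0.06,"dz":-0.03,"rx":0,"ry":0,"rz":0,"grip":1},{"dx":0,"dy":-0.06,"dz":-0.06,"rx":0,"ry":0,"rz":0,"grip":1},{"dx":0,"dy":-0.06,"dz":-0.0725,"rx":0,"ry":0,"rz":0,"grip":1}]'
python3 -m creep '[{"dx":0,"dy":0,"dz":0,"rx":0,"ry":0,"rz":0,"grip":1},{"dx":0,"dy":0,"dz":0,"rx":0,"ry":0,"rz":0,"grip":1},{"dx":0,"dy":0,"dz":0,"rx":0,"ry":0,"rz":0,"grip":1},{"dx":0,"dy":0,"dz":0,"rx":0,"ry":0,"rz":0,"grip":1},{"dx":0,"dy":0,"dz":0,"rx":0,"ry":0,"rz":0,"grip":1}]'
python3 - <<'E'
from h import *
im=get_image("top")[:,:,::-1].copy();cv2.imwrite("pics/top7.png",im)
a=np.radians(4.9); u=np.array([np.cos(a),np.sin(a)]);v=np.array([-u[1],u[0]]);c=np.array([504.5,-275.])
o=np.array([245,160])
C=cv2.resize(im[160:260,245:345],None,fx=6,fy=6,interpolation=cv2.INTER_CUBIC)
P=[((pix("top",[*(c+s*90*u+t*29*v),50])-o+.5)*6).astype(int) for s,t in((-1,-1),(-1,1),(1,1),(1,-1))]
for p in P: cv2.circle(C,tuple(int(q) for q in p),4,(255,0,0),-1)
cv2.imwrite("pics/c7.png",C)
E
```

```text
clock: 23.05
eef_pos: [503.6, -97.9, 6.1]
tool_rot: [-3.141, -0.001, -0.089]
force: [-0.5, 1.1, 6.5]
width: 56.9
gripper_force: 64.0
clock: 23.68
eef_pos: [502.7, -98.0, 56.0]
tool_rot: [-3.142, 0.001, -0.09]
force: [-0.1, 0.7, -5.4]
width: 56.3
gripper_force: 66.8
clock: 24.3
eef_pos: [503.5, -252.0, 55.4]
tool_rot: [3.141, 0.001, 0.083]
force: [0.3, 0.2, -6.0]
width: 56.9
gripper_force: 66.9
clock: 24.92
eef_pos: [503.9, -272.3, 24.8]
tool_rot: [-3.14, 0.002, 0.086]
force: [-1.0, 0.8, -5.5]
width: 57.0
gripper_force: 66.8
clock: 25.55
eef_pos: [504.5, -274.2, 26.5]
tool_rot: [3.141, -0.0, 0.084]
force: [0.7, 0.9, -5.1]
width: 56.7
gripper_force: 66.8
```

View pics/c7.png

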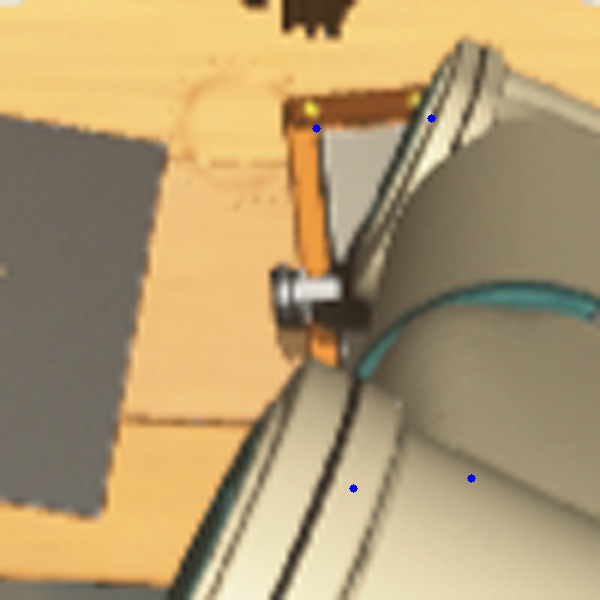

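The stone's far-left corner is at c7 (322,131), about 3 mm toward -y from the predicted spot (316,128). The cleat beyond it is clear. I'll make a small nudge, then lower and release.

```bash
python3 -m creep '[{"dx":0.0025,"dy":0.005,"dz":0,"rx":0,"ry":0,"rz":0,"grip":1},{"dx":0.0025,"dy":0.005,"dz":-0.01,"rx":0,"ry":0,"rz":0,"grip":1},{"dx":0.0025,"dy":0.005,"dz":-0.02,"rx":0,"ry":0,"rz":0,"grip":1},{"dx":0.0025,"dy":0.005,"dz":-0.025,"rx":0,"ry":0,"rz":0,"grip":1},{"dx":0.0025,"dy":0.005,"dz":-0.025,"rx":0,"ry":0,"rz":0,"grip":1}]'
```

```text
clock: 26.22
eef_pos: [505.3, -272.0, 17.1]
tool_rot: [-3.141, 0.0, 0.084]
force: [-2.3, 1.2, 5.4]
width: 57.1
gripper_force: 68.1
```

```bash
python3 -m creep '[{"dx":0,"dy":0,"dz":0,"rx":0,"ry":0,"rz":0,"grip":-1},{"dx":0,"dy":0,"dz":0,"rx":0,"ry":0,"rz":0,"grip":-1},{"dx":0,"dy":0,"dz":0,"rx":0,"ry":0,"rz":0,"grip":-1},{"dx":0,"dy":0,"dz":0,"rx":0,"ry":0,"rz":0,"grip":-1},{"dx":0,"dy":0,"dz":0,"rx":0,"ry":0,"rz":0,"grip":-1}]'
python3 -m creep '[{"dx":0,"dy":0,"dz":0.05,"rx":0,"ry":0,"rz":0,"grip":-1},{"dx":0,"dy":0,"dz":0.15,"rx":0,"ry":0,"rz":0,"grip":-1},{"dx":0,"dy":0,"dz":0.27,"rx":0,"ry":0,"rz":0,"grip":-1},{"dx":0,"dy":0,"dz":0.4,"rx":0,"ry":0,"rz":0,"grip":-1},{"dx":0,"dy":0,"dz":0.45,"rx":0,"ry":0,"rz":0,"grip":-1}]'
python3 - <<'E'
from h import *
cv2.imwrite("pics/t8.png",get_image("top")[:,:,::-1])
E
python3 -m creep '[{"dx":0,"dy":0.14,"dz":0,"rx":0,"ry":0,"rz":0,"grip":-1},{"dx":0,"dy":0.28,"dz":0,"rx":0,"ry":0,"rz":0,"grip":-1},{"dx":0,"dy":0.42,"dz":0,"rx":0,"ry":0,"rz":0,"grip":-1},{"dx":0,"dy":0.55,"dz":0,"rx":0,"ry":0,"rz":0,"grip":-1},{"dx":0,"dy":0.65,"dz":0,"rx":0,"ry":0,"rz":0,"grip":-1}]'
python3 -m creep '[{"dx":0,"dy":0.12,"dz":0,"rx":0,"ry":0,"rz":0,"grip":-1},{"dx":0,"dy":0.2,"dz":0,"rx":0,"ry":0,"rz":0,"grip":-1},{"dx":0,"dy":0.2,"dz":0,"rx":0,"ry":0,"rz":0,"grip":-1},{"dx":0,"dy":0.2,"dz":0,"rx":0,"ry":0,"rz":0,"grip":-1},{"dx":0,"dy":0.2,"dz":0,"rx":0,"ry":0,"rz":0,"grip":-1}]'
python3 - <<'E'
from h import *
cv2.imwrite("pics/t9.png",get_image("top")[:,:,::-1])
sc=lambda i:cv2.resize(i,None,fx=3.8,fy=3.8,interpolation=cv2.INTER_CUBIC)
a,b=cv2.imread("pics/t8.png"),cv2.imread("pics/t9.png")
cv2.imwrite("pics/c9.png",cv2.resize(np.hstack([a[160:260,125:225],b[160:260,280:385]]),None,fx=3.8,fy=3.8,interpolation=cv2.INTER_CUBIC))
for im,x0,x1,zs in((a,134,222,(36,38)),(b,285,335,(40,))):
    H,S,V=cv2.split(cv2.cvtColor(im,cv2.COLOR_BGR2HSV))
    roi=np.zeros_like(H); roi[176:252,x0:x1]=255
    if x0<200: roi[:,160:188]=0
    m=((S<75)&(V>120)).astype(np.uint8)*255&roi
    for z in zs: print(z,rect("top",m,z))
E
```

```text
clock: 26.85
eef_pos: [505.5, -272.1, 16.3]
tool_rot: [3.142, -0.0, 0.084]
force: [0.5, 0.0, -0.5]
width: 85.4
gripper_force: 0.0
clock: 27.48
eef_pos: [506.9, -272.8, 199.7]
tool_rot: [3.139, -0.005, 0.084]
force: [0.5, -0.4, -0.4]
width: 85.7
gripper_force: 0.0
clock: 28.15
eef_pos: [504.8, -9.5, 195.6]
tool_rot: [-3.141, 0.001, 0.086]
force: [-0.6, 0.8, 0.8]
width: 85.0
gripper_force: 0.0
clock: 28.78
eef_pos: [505.4, 66.4, 196.1]
tool_rot: [3.141, 0.001, 0.082]
force: [-0.6, -1.5, 0.7]
width: 85.3
gripper_force: 0.0
36 [(array([145., 207.]), array([514.8, 223.7], dtype=float32), 133.5, 46.1, 3.04), (array([201., 211.]), array([499.9,  52.8], dtype=float32), 88.7, 40.8, -4.07)]
38 [(array([145., 207.]), array([514.5, 223. ], dtype=float32), 133.3, 46.0, 3.04), (array([201., 211.]), array([499.7,  52.4], dtype=float32), 88.5, 40.7, -4.07)]
40 [(array([309., 211.]), array([ 503.4, -274.6], dtype=float32), 178.0, 56.4, 4.76)]
```

View pics/c9.png

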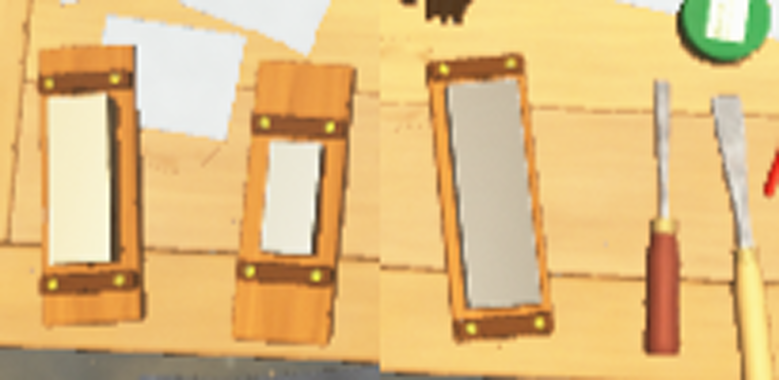

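All three stones lie flat between their own cleats, with visible gaps at both ends. Their centres are within 3 mm and their angles within 1° of the holders. The gouges are where they were at the start, and so is the tin as far as the crop shows it. I'll hand the job in.

```bash
python3 -c "
from cell import ctrl
print(ctrl.finish_job())"
```

```text
the job is handed in; nothing more can be done
None
```

The job is handed in, with no verdict returned: in the last pictures each stone lies flat in its own holder, within about 3 mm of centre and 1° of straight, with the gouges and tin left alone and about 29 s of the 99 s used.

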